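# Put the dominoes game away

## Task

The game is over, so put it away: lay every domino that is on the table in the pulled-out tray of the wooden case, push the tray fully home, then push the case's door shut until it seats on its catch. Also turn the score counter's knob back counter-clockwise until it rests against its zero stop. Leave the glass and the bottle opener alone.

Things in the scene. Friction and masses are not known exactly. Their poses are not given: they have to be found in the camera images.
- domino1: large turquoise resin domino with ivory pips, 76 x 38 x 16 mm, about 60 g; origin at its centre, x along the 76 mm length, z through the 16 mm thickness. Starts lying flat on the table (z = 0); three to five of the five are present, absent ones read None
- domino2: large turquoise resin domino with ivory pips, 76 x 38 x 16 mm, about 60 g; origin at its centre, x along the 76 mm length, z through the 16 mm thickness. Starts lying flat on the table (z = 0); three to five of the five are present, absent ones read None
- domino3: large turquoise resin domino with ivory pips, 76 x 38 x 16 mm, about 60 g; origin at its centre, x along the 76 mm length, z through the 16 mm thickness. Starts lying flat on the table (z = 0); three to five of the five are present, absent ones read None
- domino4: large turquoise resin domino with ivory pips, 76 x 38 x 16 mm, about 60 g; origin at its centre, x along the 76 mm length, z through the 16 mm thickness. Starts lying flat on the table (z = 0); three to five of the five are present, absent ones read None
- domino5: large turquoise resin domino with ivory pips, 76 x 38 x 16 mm, about 60 g; origin at its centre, x along the 76 mm length, z through the 16 mm thickness. Starts lying flat on the table (z = 0); three to five of the five are present, absent ones read None
- case: the wooden domino case, fixed: carcass 140 deep (x) x 200 wide (y) x 78 mm high; origin at the centre of its underside; its open front looks along its own -x, at x = -70 mm. Opening 184 mm wide; the underside of its roof is 70 mm above the table. A brass catch block (30 mm wide, up to 89 mm above the table) juts 22 mm from the roof edge at the front, centred at y = +72 mm
- tray (a joint): sliding tray of the wooden domino case (a low box 140 deep x 200 wide x 78 mm high, fixed to the table, open at its front): m pulled out along the case's -x, 0 = fully home against its stop, about 0.12 at the start. It stays where it is left; about 1.5 N moves it
- tray_floor (a point): centre of the tray's inner floor, on its upper surface, 14 mm above the table; axes as the case's (x runs into the case, y across). Inside, the tray is 96 mm (x) by 160 mm (y): side walls 30 mm and front panel and rear wall 45 mm above this floor. It moves with the tray. Two columns of dominoes (length along x) fit side by side; piles up to three high pass under the roof
- tray_front (a point): middle of the outer face of the tray's flat front panel (176 mm wide, 8 mm thick, from 8 to 60 mm above the table), 43 mm above the table; push it along the case's +x to send the tray home. Home, this face lies 2 mm inside the carcass front
- door (a joint): upright door of the wooden domino case (a low box 140 deep x 200 wide x 78 mm high, fixed to the table, open at its front): rad open, 0 = seated shut, about 1.5 to 1.75 at the start, free to stay anywhere. A spring roller catch resists over the last 0.08 rad (about 6 N at mid-door; let go there, it springs ajar), then from 0.025 rad snaps it home to 0 and holds it
- door_hinge (a point): on the door's upright hinge axis, 45 mm up, at the case's front corner on its -y side (case x = -76, y = -100 mm). Axes turn with the door: +y from hinge to free edge, -x out of the outer face. The door is 12 mm thick (6 mm either side of the axis), 198 mm from axis to free edge, 6 to 68 mm above the table; opening is counter-clockwise from above
- door_push (a point): point on the door's outer face, 115 mm from the hinge axis, 45 mm above the table: a good place to push; axes as door_hinge. A brass knob, 16 mm across, sticks 18 mm out of the same face 165 mm from the hinge axis
- counter: the yellow plastic score counter, fixed: a box 125 x 125 x 45 mm with a white dial on top; origin at the centre of its underside. The dial's zero mark (the longest tick) and a 6 mm steel stop pin lie along its +x
- score_knob (a joint): the counter's black bar knob: rad, 0 = its pointer at the zero mark against the stop pin, positive = clockwise from above, so it is reset by turning counter-clockwise; starts at 1.6 to 4.4 and stays where it is left (about 0.05 N m of friction). It must be regripped for a long turn
- knob_grip (a point): on the knob's upright axis, at the height to grip (66 mm above the table, 21 mm above the counter's box); turns with the knob, +x along the bar towards the pointer end. The bar is 60 mm long, 14 mm wide, and stands from 52 to 76 mm above the table
- tumbler: empty frosted glass, 72 mm across the mouth, 110 mm tall, origin at the centre of its foot; leave alone
- opener: flat stainless bottle opener, about 155 mm long, lying on the table; leave alone

How it is judged:
On the way, in this order (a step that is already met when the one before it is completed fails the run):
1. every domino lies in the tray and the tray is fully home (x of domino1 in the frame of tray_floor between -0.05 and 0.05 m and y of domino1 in the frame of tray_floor between -0.08 and 0.08 m and z of domino1 in the frame of tray_floor between 0 and 0.055 m and x of domino2 in the frame of tray_floor between -0.05 and 0.05 m and y of domino2 in the frame of tray_floor between -0.08 and 0.08 m and z of domino2 in the frame of tray_floor between 0 and 0.055 m and x of domino3 in the frame of tray_floor between -0.05 and 0.05 m and y of domino3 in the frame of tray_floor between -0.08 and 0.08 m and z of domino3 in the frame of tray_floor between 0 and 0.055 m and x of domino4 in the frame of tray_floor between -0.05 and 0.05 m and y of domino4 in the frame of tray_floor between -0.08 and 0.08 m and z of domino4 in the frame of tray_floor between 0 and 0.055 m and x of domino5 in the frame of tray_floor between -0.05 and 0.05 m and y of domino5 in the frame of tray_floor between -0.08 and 0.08 m and z of domino5 in the frame of tray_floor between 0 and 0.055 m and value of joint tray below 0.01 m), for 0.2 s.
2. then the door is shut and seated on its catch (value of joint door below 0.02 rad), for 0.2 s.
At the end, for the whole second after the job is handed in: Every domino present is within the tray's inner walls and at rest (however arranged), the tray is within 10 mm of home, the door is seated (under 0.02 rad), and the score knob is within 0.06 rad of its zero stop. The knob may be reset at any time (all of step 1 and value of joint door below 0.02 rad and value of joint score_knob below 0.06 rad and linear speed of each of domino1, domino2, domino3, domino4, domino5 below 0.03 m/s); the robot touches nothing.
It fails at once if the glass is pushed more than 30 mm or tipped (distance of tumbler from where it was at the start of the episode above 0.03 m or angle between tumbler's own z axis and vertical above 0.5 rad).
It fails at once if the bottle opener is moved more than 30 mm (distance of opener from where it was at the start of the episode above 0.03 m).
Of domino1, domino2, domino3, domino4, domino5 only 3 to 5 are there at a start; the rules pass over those that are not, and their reading is None.
At some moment in a run one of domino1, domino2, domino3, domino4, domino5 may be knocked a few centimetres aside while the robot is not near it.
Once in a run the grip may slacken for a moment while it holds something.
It also fails if it takes over 210 s, if anything falls off the work surface, if the arm or the gripper's body presses on something with over 40 N, if the wrist force passes 120 N, or if a joint passes its speed limit or range.

## Robot

A 7-joint arm with a two-finger parallel gripper is mounted at the origin on the work surface. World frame = base frame: x ahead of the robot, y to its left, z up, the work surface at z = 0. Lengths are in m, angles in rad, forces in N, time in s.
With the tool pointing down it reaches from about 0.4 to 0.85 m from the base axis. Payload 10.4 kg.
Tool frame: the origin (TCP) lies at the very end of the fingers, on their centre line; the grasp point (between the pads) lies arm.tcp_to_grasp behind it (arm.tcp_to_grasp is the distance from the TCP to the grasp point, in m); z points along the fingers, y is the line along which they close (so a half turn about z gives the same grasp; the last joint's range is limited). The gripper opens to 85 mm and grips with 20 to 120 N. Pads are 22 mm wide; open, the fingers measure 114 mm over their backs; the gripper's body (76 mm by 85 mm) begins 54 mm behind the grasp point. The pads swing forward as they close: fully open they stand 13 mm farther back than shut.
Start: joints at [1.254, 0.332, -0.065, 1.46, 0.022, 1.35, -0.088], TCP at [0.181, -0.598, 0.231] pointing down, gripper open.
Joint ranges: [-2.6, 2.6], [-0.5, 2.12], [-1.47, 1.34], [0.16, 2.42], [-1.27, 4.41], [0.06, 2.06], [-2.6, 2.6]. Speed limits (rad/s): [2.22, 2.22, 2.79, 2.79, 3.14, 3.14, 3.14].

## Interface

Orientations are given as [roll, pitch, yaw] about the fixed x, y, z axes, in that order (R = Rz(yaw) Ry(pitch) Rx(roll)).
In Python, from bench import arm gives the robot as it stands. The module is installed in compiled form; this text tells all that it offers.
- The arm moves only by the shell command python3 -m crank 'ROWS' [OPENING] [FORCE]. ROWS is JSON, a list of rows, each a list of 4 numbers: the shift along the tool's x, y, z each as a share of 0.5 m, from -1 to 1, then the turn about the tool's z as a share of pi rad, from -1 to 1. In form: [[x, y, z, spin], ...]. A call has 1 to 20 rows; each row is the pose to reach, as a shift and turn from the pose commanded when the call began, along the tool's axes at that moment, turning the shorter way round; what a row does not reach only later rows make up. A row lasts 1/10 s, in which the tool goes at most 50 mm and 8.59 degrees, less where a joint would pass 70% of its speed; a pose out of reach is approached as far as the arm can. A call with a number of a shift or a turn outside -1 to 1 is refused whole. A call with a gripper value outside its range is refused whole. OPENING is the opening, from -1 (shut) to 1 (fully open), set as the call begins (- or left out, the last holds). The fingers move at their own pace and stop on an object; FORCE is the grip in N (left out, the last holds). Time passes only in rows, so rows that repeat a pose let the fingers close. It gives the time, the measured TCP pose, the force, the opening and the grip force at its end, in the units of the state.
- arm.get_obs(): the state, without advancing time (a new reading comes with each control period).
- arm.camera(name): name is "scene" or "side" or "wrist"; returns a dict with "img" (400x640x3 uint8, blue, green, red), "depth" (400x640 float32, m along the optical axis (not along the pixel's ray), 0 where there is no reading), "vertical_fov" (degrees; the focal length in pixels is half the picture's height over the tangent of half this angle, whatever the lens; pixels are square), "cx", "cy" (the principal point, pixels), "world_from_camera" (4x4, takes a point from camera to world coordinates). Camera axes: x right, y down, z forward; pixel columns grow to the right and rows downward; lengths in m; the calibration is good to about 2 mm. A picture is of the moment at which its call begins.
- arm.finish_job(): hands the job in; it is judged then, once.
The state is a dict: "clock": time; "joint_pos": joint angles; "dq": joint speeds; "joint_torque": joint torques, N m; "eef_pos": TCP position; "tcp_rot": TCP orientation; "contact_force": force on the tool from outside, world axes, zero at the start; "moment": the same for the moment, N m; "gripper_width": finger opening in m; "gripper_force": force on a finger pad.
Only numpy, scipy, OpenCV 4.12 (cv2) and the standard library are available. Lean on these libraries where they do the work, as an engineer would, in place of code of your own. Each camera call takes 0.05 s, during which the arm holds its last target. There are 200 camera calls.

## Working session

There is one attempt and no reset: what is moved stays moved. The work goes in short steps, Python scripts to look and compute and a shell command to move; the robot and the scene stay as the last step left them, time stands still between calls to the robot, and variables do not carry over. Pictures are saved under pics/ and viewed, at most 14 in all, crops included, and the job is handed in when it is done.

```bash
mkdir -p pics
python3 - <<'E'
from bench import arm
import cv2,numpy as np
o=arm.get_obs();print({k:np.round(v,3).tolist() for k,v in o.items()},arm.tcp_to_grasp)
for n in("scene","side"):
    c=arm.camera(n);cv2.imwrite(f"pics/{n}0.png",c["img"]);np.savez(f"{n}0.npz",**c)
    print(n,c["vertical_fov"],c["cx"],c["cy"],np.round(c["world_from_camera"],3).tolist())
E
```

```text
{'clock': 0.0, 'joint_pos': [1.254, 0.333, -0.065, 1.461, 0.022, 1.35, -0.088], 'dq': [-0.002, -0.001, 0.002, -0.0, 0.001, -0.0, -0.001], 'joint_torque': [0.001, -62.544, 0.049, -39.161, 0.016, 0.01, -0.0], 'eef_pos': [0.181, -0.598, 0.23], 'tcp_rot': [-3.14, 0.0, 0.294], 'contact_force': [-0.59, -0.927, -0.056], 'moment': [-0.065, -0.064, -0.001], 'gripper_force': 0.0, 'gripper_width': 0.086} 0.0187
scene 56.184578988316325 321.8922773406313 200.58088599062054 [[0.767, 0.329, -0.551, 1.228], [0.641, -0.424, 0.639, -0.677], [-0.023, -0.843, -0.537, 0.675], [0.0, 0.0, 0.0, 1.0]]
side 46.469983385706286 321.91358918166014 198.14280819791026 [[-0.995, -0.055, 0.083, 0.491], [-0.099, 0.688, -0.719, 1.028], [-0.018, -0.723, -0.69, 1.042], [0.0, 0.0, 0.0, 1.0]]
```

View pics/scene0.png

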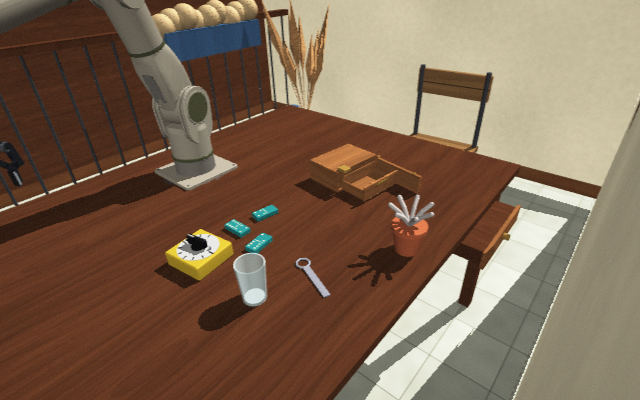

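View pics/side0.png

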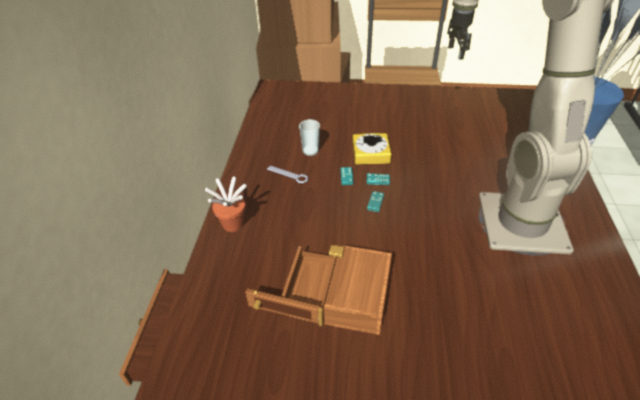

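Scene: three turquoise dominoes around (237,228), (264,213) and (259,242). The yellow counter is at (200,252), the glass at (252,280), the opener at (312,277), and the case with its tray out and door open at (360,175). The side view agrees, and the case front looks toward +x. Next I measure these from depth and colour.

```bash
cat > h.py <<'E'
import numpy as np,cv2
def cloud(c):
    f=200/np.tan(np.radians(float(c["vertical_fov"]))/2); v,u=np.mgrid[0:400,0:640]; d=c["depth"]
    p=np.stack([(u-c["cx"])/f*d,(v-c["cy"])/f*d,d],-1); T=c["world_from_camera"]
    P=p@T[:3,:3].T+T[:3,3]; P[d==0]=np.nan; return P
def ray(c,u,v,z):
    f=200/np.tan(np.radians(float(c["vertical_fov"]))/2);T=c["world_from_camera"]
    r=T[:3,:3]@np.array([(u-c["cx"])/f,(v-c["cy"])/f,1]);o=T[:3,3];return o+r*(z-o[2])/r[2]
def rect(xy):
    (x,y),(w,h),a=cv2.minAreaRect((xy*1000).astype(np.float32)); 
    if w<h:w,h,a=h,w,a+90
    return [round(x/1000,4),round(y/1000,4),round(w),round(h),round((a+90)%180-90,1)]
def blobs(m,amin=30):
    n,l,s,_=cv2.connectedComponentsWithStats(m.astype(np.uint8)); return [l==i for i in range(1,n) if s[i,4]>=amin]
def dominoes(c,lo=0.009,hi=0.025):
    P=cloud(c);h=cv2.cvtColor(c["img"],cv2.COLOR_BGR2HSV)
    m=cv2.morphologyEx(cv2.inRange(h,(78,80,40),(98,255,255)),cv2.MORPH_CLOSE,np.ones((3,3)))>0
    for b in blobs(m):
        q=P[b];q=q[np.isfinite(q[:,2])]; t=q[(q[:,2]>lo)&(q[:,2]<hi)]
        if len(t)>10: print("dom",np.argwhere(b).mean(0).round()[::-1],len(t),rect(t[:,:2]),"z",np.percentile(q[:,2],[5,50,95]).round(4))
E
python3 - <<'E'
from h import *
for n in("scene","side"):
    c=dict(np.load(f"{n}0.npz"));P=cloud(c);print(n);dominoes(c)
    h=cv2.cvtColor(c["img"],cv2.COLOR_BGR2HSV)
    t=P[250:,:300] if n=="scene" else P[150:240,300:420]
    print("table z",np.nanmedian(P[300:,100:200,2]) if n=="scene" else np.nanmedian(P[200:300,430:470,2]))
    y=(h[...,0]>20)&(h[...,0]<34)&(h[...,1]>150)&(h[...,2]>100)
    for b in blobs(y): q=P[b];print("yellow",np.argwhere(b).mean(0).round()[::-1],len(q),np.nanmean(q,0).round(3),np.nanmax(q[:,2]).round(3))
    k=(P[...,2]>0.04)&(P[...,2]<0.05)&(P[...,0]<.9)
    for b in blobs(k,40): print("z45",rect(P[b][:,:2]),b.sum())
    k=(P[...,2]>0.066)&(P[...,2]<0.084)&(P[...,0]<.95)
    for b in blobs(k,15): print("z75",rect(P[b][:,:2]),b.sum(),P[b].mean(0).round(3))
    k=(P[...,2]>0.09)&(P[...,2]<0.125)&(P[...,0]<.95)
    for b in blobs(k,15): print("z110",rect(P[b][:,:2]),b.sum(),P[b].mean(0).round(3))
    k=(P[...,2]>0.055)&(P[...,2]<0.065)
    for b in blobs(k,15): print("z60",rect(P[b][:,:2]),b.sum(),P[b].mean(0).round(3))
E
```

```text
scene
dom [265. 213.] 190 [0.4462, -0.0503, 76, 40, 80.3] z [0.0013 0.0149 0.0176]
dom [237. 228.] 221 [0.4383, -0.1569, 79, 41, -0.4] z [0.0035 0.0148 0.0176]
dom [258. 243.] 260 [0.5456, -0.1658, 79, 39, -83.2] z [0.0032 0.015  0.0175]
table z -0.00012282366635812947
yellow [201. 232.] 59 [ 0.418 -0.26   0.045] 0.048
yellow [200. 260.] 1144 [ 0.502 -0.323  0.031] 0.047
z45 [-0.8354, 2.2163, 323, 51, -2.0] 40
z45 [0.387, 2.2125, 259, 43, 5.7] 57
z45 [0.7115, 2.2167, 370, 35, -0.1] 101
z45 [-1.988, 0.1408, 182, 46, -88.0] 45
z45 [-1.9997, -0.0529, 149, 52, -87.1] 45
z45 [0.3818, 1.4828, 421, 52, 6.6] 127
z45 [0.0372, -0.0237, 145, 65, 61.2] 96
z45 [0.6558, 0.291, 198, 183, -7.5] 312
z45 [0.4734, 0.2103, 144, 10, -4.9] 74
z45 [0.4664, -0.3049, 126, 125, -81.6] 1180
z45 [0.8756, 0.0416, 46, 9, -1.1] 41
z45 [0.6992, -0.3169, 61, 26, 51.2] 76
z75 [-1.9883, 2.1884, 78, 65, 58.7] 16 [-1.985  2.187  0.075]
z75 [-0.1053, 2.2194, 2107, 83, 0.0] 682 [0.099 2.216 0.075]
z75 [-1.9877, 0.6982, 88, 37, -77.8] 27 [-1.993  0.696  0.076]
z75 [-1.9857, 0.54, 177, 53, 89.2] 66 [-1.99   0.536  0.075]
z7
[... 5618 characters left out ...]
, 11, -89.9] 941 [1.252 0.029 0.06 ]
z60 [0.9251, -1.3385, 303, 33, 2.1] 112 [ 0.922 -1.336  0.06 ]
z60 [-0.7514, -1.3981, 65, 47, -44.3] 29 [-0.752 -1.398  0.06 ]
z60 [0.6802, -0.2777, 60, 24, 13.0] 42 [ 0.68  -0.276  0.06 ]
z60 [0.4642, -0.2951, 63, 11, 17.3] 38 [ 0.466 -0.295  0.06 ]
z60 [0.0214, 0.0437, 144, 59, -25.7] 122 [0.023 0.055 0.06 ]
z60 [0.8697, 0.1146, 67, 20, 20.4] 47 [0.867 0.116 0.06 ]
z60 [0.6637, 0.2886, 174, 10, 83.9] 180 [0.664 0.291 0.06 ]
z60 [0.5565, 0.2506, 43, 4, 81.1] 22 [0.556 0.25  0.058]
z60 [0.5662, 0.3303, 108, 4, 83.2] 58 [0.566 0.332 0.058]
z60 [0.6753, 0.3871, 190, 7, -10.6] 186 [0.669 0.388 0.06 ]
z60 [0.4974, 0.4097, 137, 5, -7.2] 125 [0.497 0.41  0.06 ]
```

```bash
cat > go.py <<'E'
# usage: go.py x y z yawdeg  -> shift/turn in move units from the present pose
import sys,numpy as np
from scipy.spatial.transform import Rotation as R
from bench import arm
o=arm.get_obs();r=R.from_euler('xyz',o["tcp_rot"]);x,y,z,w=map(float,sys.argv[1:5])
yaw=o["tcp_rot"][2];d=r.inv().apply(np.array([x,y,z])-o["eef_pos"])/0.5
s=(-(np.radians(w)-yaw)/np.pi+1)%2-1
print(d.round(4),"spin",round(s,4),"rows",int(max(np.linalg.norm(d)*10,abs(s)*180/8.59)+1),"pos",np.round(o["eef_pos"],4),"rot",np.degrees(o["tcp_rot"]).round(1),"q1,7",np.round(np.array(o["joint_pos"])[[0,6]],2),"t",round(o["clock"],1),"w",round(o["gripper_width"],4),np.round(o["contact_force"],1))
E
python3 go.py 0.47 -0.18 0.38 80
```

```text
[ 0.7954 -0.6329 -0.298 ] spin -0.3509 rows 11 pos [ 0.1809 -0.5979  0.2306] rot [-179.9    0.    16.8] q1,7 [ 1.25 -0.09] t 0.1 w 0.0853 [ 0.1 -0.4 -0.7]
```

```bash
R='[0.795,-0.633,-0.298,-0.351]'; python3 -m crank '[[0.795,-0.633,-0.298,-0.351],[0.795,-0.633,-0.298,-0.351],[0.795,-0.633,-0.298,-0.351],[0.795,-0.633,-0.298,-0.351],[0.795,-0.633,-0.298,-0.351],[0.795,-0.633,-0.298,-0.351],[0.795,-0.633,-0.298,-0.351],[0.795,-0.633,-0.298,-0.351],[0.795,-0.633,-0.298,-0.351],[0.795,-0.633,-0.298,-0.351],[0.795,-0.633,-0.298,-0.351],[0.795,-0.633,-0.298,-0.351],[0.795,-0.633,-0.298,-0.351],[0.795,-0.633,-0.298,-0.351],[0.795,-0.633,-0.298,-0.351],[0.795,-0.633,-0.298,-0.351]]' 1 40
python3 go.py 0.47 -0.18 0.38 80
cat > w.py <<'E'
import sys
from bench import arm
from h import *
c=arm.camera("wrist");n=sys.argv[1];cv2.imwrite(f"pics/{n}.png",c["img"]);np.savez(f"{n}.npz",**c);dominoes(c)
E
python3 w.py w1
python3 - <<'E'
from h import *
c=dict(np.load("w1.npz"));P=cloud(c);print(np.round(c["world_from_camera"],3).tolist())
k=(P[...,2]>0.040)&(P[...,2]<0.05)&(P[...,1]<-.2)&(P[...,0]<.6)
for b in blobs(k,200): print("z45",rect(P[b][:,:2]),b.sum())
k=(P[...,2]>0.066)&(P[...,2]<0.084)&(P[...,1]<-.2)&(P[...,0]<.6)
for b in blobs(k,50): print("knob",rect(P[b][:,:2]),b.sum(),P[b].mean(0).round(3))
E
```

```text
clock: 1.7
eef_pos: [0.4693, -0.181, 0.3801]
tcp_rot: [-3.141, 0.0, 1.395]
contact_force: [1.0, 0.2, -0.1]
gripper_width: 0.0853
gripper_force: 0.0
[0.0023 0.001  0.0001] spin -0.0005 rows 1 pos [ 0.4693 -0.181   0.3801] rot [-180.     0.    79.9] q1,7 [0.81 0.08] t 1.7 w 0.0853 [ 1.   0.2 -0.1]
dom [288.  70.] 1040 [0.4457, -0.0458, 76, 37, 77.7] z [0.0138 0.0157 0.0172]
dom [357. 131.] 886 [0.5452, -0.1623, 76, 38, -82.9] z [0.0138 0.0155 0.017 ]
dom [298. 138.] 808 [0.4396, -0.1533, 75, 38, 0.5] z [0.0137 0.0155 0.0171]
[[0.984, -0.168, -0.052, 0.482], [-0.176, -0.941, -0.288, -0.106], [-0.001, 0.293, -0.956, 0.522], [0.0, 0.0, 0.0, 1.0]]
z45 [0.4665, -0.3004, 124, 124, -82.8] 3805
knob [0.4664, -0.3006, 60, 14, 11.6] 323 [ 0.467 -0.299  0.074]
```

View pics/w1.png

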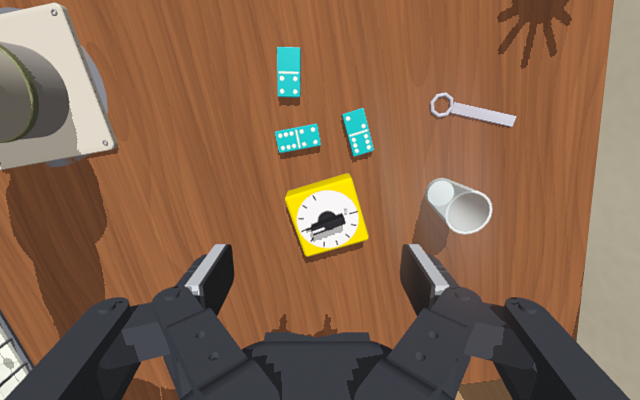

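The wrist view shows dominoes at (288,70), (357,131) and (298,138), the counter at (327,215), the glass at (460,207) and the opener at (472,110). I need a crop of the dial to see the pointer and the pin.

Run:
```python
import cv2
i=cv2.imread("pics/w1.png")[165:265,275:380];cv2.imwrite("pics/dial.png",cv2.resize(i,None,fx=5.5,fy=5.5,interpolation=cv2.INTER_CUBIC))
```

```text
(no output)
```

View pics/dial.png

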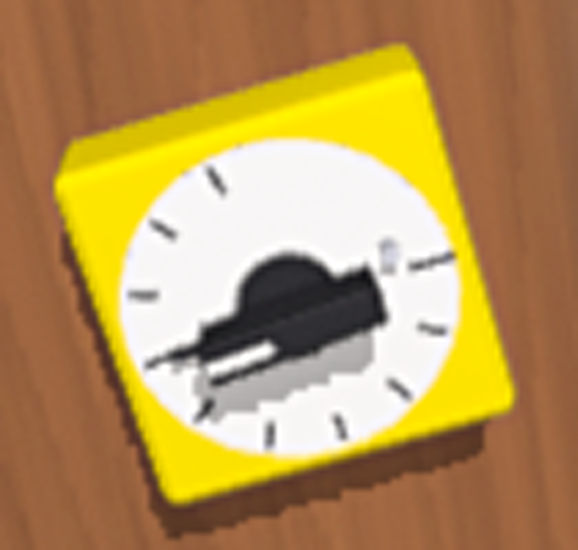

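```bash
python3 go.py 0.4457 -0.0458 0.10 77.7;python3 go.py 0.4457 -0.0458 0.002 77.7
```

```text
[ 0.2577 -0.0938  0.5603] spin 0.0124 rows 7 pos [ 0.4694 -0.1809  0.3801] rot [-180.     0.    79.9] q1,7 [0.81 0.08] t 1.8 w 0.085 [-0.1  0.2 -0.8]
[ 0.2578 -0.0938  0.7563] spin 0.0124 rows 9 pos [ 0.4694 -0.1809  0.3801] rot [-180.     0.    79.9] q1,7 [0.81 0.08] t 1.8 w 0.085 [-0.1  0.2 -0.8]
```

Zero tick and pin are at right, (430,262) and (388,252) in the crop. The white pointer mark points left, so the knob needs about 175° counter-clockwise. Grasping domino A first.

```bash
python3 -m crank '[[0.258,-0.094,0.56,0.012],[0.258,-0.094,0.56,0.012],[0.258,-0.094,0.56,0.012],[0.258,-0.094,0.56,0.012],[0.258,-0.094,0.56,0.012],[0.258,-0.094,0.56,0.012],[0.258,-0.094,0.56,0.012],[0.258,-0.094,0.56,0.012],[0.258,-0.094,0.6,0.012],[0.258,-0.094,0.64,0.012],[0.258,-0.094,0.68,0.012],[0.258,-0.094,0.71,0.012],[0.258,-0.094,0.735,0.012],[0.258,-0.094,0.752,0.012],[0.258,-0.094,0.752,0.012],[0.258,-0.094,0.752,0.012]]' 1 40
python3 -m crank '[[0,0,0,0],[0,0,0,0],[0,0,0,0],[0,0,0,0],[0,0,0,0],[0,0,0,0],[0,0,0,0],[0,0,0,0]]' -1 50
python3 go.py 0.4457 -0.0458 0.16 77.7
```

```text
clock: 3.35
eef_pos: [0.4465, -0.0453, 0.005]
tcp_rot: [3.141, 0.0, 1.358]
contact_force: [0.5, -0.3, -0.0]
gripper_width: 0.0852
gripper_force: 0.0
clock: 4.15
eef_pos: [0.4463, -0.0451, 0.0048]
tcp_rot: [3.141, 0.0, 1.359]
contact_force: [-0.7, -0.2, 6.6]
gripper_width: 0.0368
gripper_force: 50.2
[-0.0018 -0.0006 -0.3103] spin 0.0009 rows 4 pos [ 0.4463 -0.0451  0.0048] rot [180.    0.   77.9] q1,7 [ 0.6  -0.41] t 4.2 w 0.0368 [-0.7 -0.2  6.6]
```

```bash
python3 -m crank '[[0,0,-0.1,0],[0,0,-0.2,0],[0,0,-0.3,0],[0,0,-0.3,0]]'
python3 go.py 0.612 0.295 0.30 173
```

```text
clock: 4.55
eef_pos: [0.4494, -0.045, 0.1605]
tcp_rot: [3.132, 0.001, 1.359]
contact_force: [-0.1, -0.2, -1.2]
gripper_width: 0.0366
gripper_force: 50.8
[ 0.733   0.1779 -0.2777] spin -0.5285 rows 12 pos [ 0.4494 -0.045   0.1605] rot [179.4   0.   77.9] q1,7 [ 0.7  -0.23] t 4.5 w 0.0366 [-0.1 -0.2 -1.2]
```

```bash
python3 -m crank '[[0.733,0.178,-0.278,-0.5285],[0.733,0.178,-0.278,-0.5285],[0.733,0.178,-0.278,-0.5285],[0.733,0.178,-0.278,-0.5285],[0.733,0.178,-0.278,-0.5285],[0.733,0.178,-0.278,-0.5285],[0.733,0.178,-0.278,-0.5285],[0.733,0.178,-0.278,-0.5285],[0.733,0.178,-0.278,-0.5285],[0.733,0.178,-0.278,-0.5285],[0.733,0.178,-0.278,-0.5285],[0.733,0.178,-0.278,-0.5285],[0.733,0.178,-0.278,-0.5285],[0.733,0.178,-0.278,-0.5285],[0.733,0.178,-0.278,-0.5285],[0.733,0.178,-0.278,-0.5285]]'
python3 w.py w2
python3 - <<'E'
from h import *
c=dict(np.load("w2.npz"));P=cloud(c)
P[(P[...,1]<.15)|(P[...,0]>.8)]=np.nan
def s(n,a,b,m=60):
  for q in blobs((P[...,2]>a)&(P[...,2]<b),m): print(n,rect(P[q][:,:2]),q.sum(),P[q].mean(0).round(3))
s("floor",.011,.017);s("sidewall",.041,.047);s("panel",.0565,.062);s("door",.0655,.0705);s("roof",.075,.082);s("catch",.086,.092,20)
E
python3 go.py 0.612 0.295 0.30 173
```

```text
clock: 6.15
eef_pos: [0.6101, 0.2945, 0.2934]
tcp_rot: [-3.141, 0.0, 3.018]
contact_force: [-0.3, -0.2, -0.7]
gripper_width: 0.0365
gripper_force: 50.8
dom [ 3. 95.] 31 [0.469, -0.1344, 16, 5, -7.8] z [0.0011 0.0056 0.0123]
dom [ 18. 151.] 805 [0.5439, -0.1517, 59, 38, -82.9] z [0.0043 0.0149 0.0165]
floor [0.6135, 0.2954, 161, 93, 82.9] 6071 [0.609 0.297 0.014]
sidewall [0.5639, 0.3333, 102, 0, 82.8] 78 [0.564 0.333 0.045]
sidewall [0.6262, 0.3774, 99, 31, -22.3] 255 [0.628 0.374 0.044]
sidewall [0.6107, 0.2133, 77, 6, -9.1] 180 [0.61  0.213 0.043]
panel [0.5632, 0.3141, 143, 3, 82.9] 311 [0.563 0.313 0.058]
panel [0.696, 0.354, 69, 35, -11.1] 206 [0.678 0.361 0.059]
panel [0.6532, 0.2185, 32, 7, 82.8] 128 [0.653 0.219 0.059]
door [0.6574, 0.3847, 177, 12, -11.0] 1069 [0.651 0.386 0.068]
roof [0.4901, 0.311, 201, 129, 82.6] 20905 [0.486 0.313 0.078]
catch [0.5499, 0.2309, 35, 30, -7.1] 773 [0.549 0.231 0.089]
[-0.0038  0.0014 -0.0132] spin -0.0004 rows 1 pos [0.61   0.2945 0.2934] rot [-180.     0.   172.9] q1,7 [0.09 0.64] t 6.2 w 0.0368 [ 0.5 -0.4 -0.6]
```

View pics/w2.png

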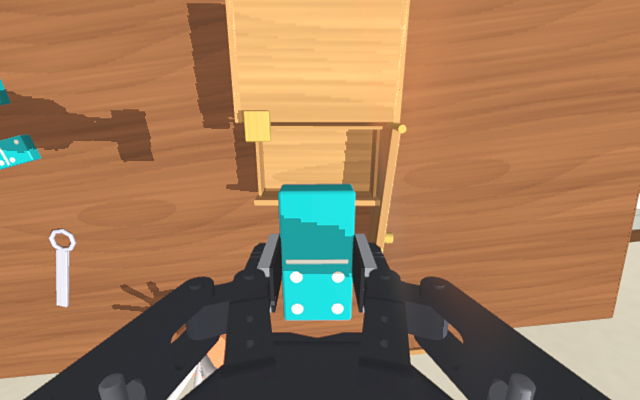

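```bash
python3 go.py 0.6176 0.333 0.12 173;python3 go.py 0.6176 0.333 0.0205 173
```

```text
[-0.0055  0.0783  0.3467] spin -0.0004 rows 4 pos [0.61   0.2945 0.2934] rot [-180.     0.   172.9] q1,7 [0.09 0.64] t 6.2 w 0.0368 [ 0.5 -0.4 -0.6]
[-0.0054  0.0783  0.5457] spin -0.0004 rows 6 pos [0.61   0.2945 0.2934] rot [-180.     0.   172.9] q1,7 [0.09 0.64] t 6.2 w 0.0368 [ 0.5 -0.4 -0.6]
```

```bash
python3 -m crank '[[-0.0055,0.078,0.1,0],[-0.0055,0.078,0.2,0],[-0.0055,0.078,0.28,0],[-0.0055,0.078,0.34,0],[-0.0055,0.078,0.34,0],[-0.0055,0.078,0.38,0],[-0.0055,0.078,0.42,0],[-0.0055,0.078,0.46,0],[-0.0055,0.078,0.49,0],[-0.0055,0.078,0.515,0],[-0.0055,0.078,0.53,0],[-0.0055,0.078,0.538,0],[-0.0055,0.078,0.543,0],[-0.0055,0.078,0.543,0],[-0.0055,0.078,0.543,0]]'
python3 go.py 0.6176 0.333 0.0205 173
```

```text
clock: 7.7
eef_pos: [0.6178, 0.3331, 0.0224]
tcp_rot: [3.141, 0.001, 3.019]
contact_force: [0.1, -0.1, -1.2]
gripper_width: 0.0363
gripper_force: 50.8
[ 0.0004 -0.0003  0.0038] spin -0.0001 rows 1 pos [0.6178 0.3331 0.0224] rot [180.   0. 173.] q1,7 [0.01 0.5 ] t 7.7 w 0.0363 [ 0.1 -0.1 -1.2]
```

```bash
python3 -m crank '[[0,0,0.004,0],[0,0,0.004,0],[0,0,0.004,0]]'
python3 -m crank '[[0,0,0,0],[0,0,0,0],[0,0,0,0],[0,0,0,0],[0,0,-0.03,0],[0,0,-0.08,0],[0,0,-0.16,0],[0,0,-0.26,0],[0,0,-0.36,0],[0,0,-0.46,0],[0,0,-0.5,0],[0,0,-0.5,0]]' 0.13
python3 go.py 0.5455 -0.1622 0.27 97.1
```

```text
clock: 8.0
eef_pos: [0.6176, 0.3329, 0.0199]
tcp_rot: [-3.142, 0.0, 3.019]
contact_force: [-0.5, 0.4, -0.4]
gripper_width: 0.0365
gripper_force: 50.8
clock: 9.2
eef_pos: [0.6178, 0.3344, 0.2753]
tcp_rot: [3.137, 0.005, 3.019]
contact_force: [0.1, 1.1, -0.0]
gripper_width: 0.0485
gripper_force: 0.0
[ 0.0227 -1.0034  0.006 ] spin 0.4217 rows 11 pos [0.6178 0.3344 0.2753] rot [179.7   0.3 173. ] q1,7 [0.  0.6] t 9.2 w 0.0485 [ 0.1  1.1 -0. ]
```

```bash
python3 -m crank '[[0.022,-1,0.0,0.422],[0.022,-1,0.0,0.422],[0.022,-1,0.0,0.422],[0.022,-1,0.0,0.422],[0.022,-1,0.0,0.422],[0.022,-1,0.0,0.422],[0.022,-1,0.0,0.422],[0.022,-1,0.0,0.422],[0.022,-1,0.0,0.422],[0.022,-1,0.0,0.422],[0.022,-1,0.0,0.422],[0.022,-1,0.0,0.422],[0.022,-1,0.0,0.422],[0.022,-1,0.0,0.422]]' 1
python3 w.py w3; python3 go.py 0.5455 -0.1622 0.10 97.1;python3 go.py 0.5455 -0.1622 0.006 97.1
```

```text
clock: 10.6
eef_pos: [0.5458, -0.1601, 0.2699]
tcp_rot: [3.141, -0.0, 1.696]
contact_force: [0.7, 0.1, -0.4]
gripper_width: 0.0853
gripper_force: 0.0
dom [242. 148.] 1249 [0.4397, -0.1536, 76, 38, 0.4] z [0.0123 0.0155 0.0169]
dom [316. 162.] 1192 [0.5452, -0.162, 74, 38, -82.8] z [0.0141 0.0155 0.0168]
[-0.0037 -0.0011  0.3397] spin 0.0004 rows 4 pos [ 0.5458 -0.1603  0.2699] rot [180.   -0.   97.2] q1,7 [0.84 0.19] t 10.7 w 0.0855 [-0.2 -0.2  0.4]
[-0.0038 -0.0011  0.5277] spin 0.0004 rows 6 pos [ 0.5458 -0.1603  0.2699] rot [180.   -0.   97.2] q1,7 [0.84 0.19] t 10.7 w 0.0855 [-0.2 -0.2  0.4]
```

```bash
python3 -m crank '[[-0.004,-0.001,0.1,0],[-0.004,-0.001,0.2,0],[-0.004,-0.001,0.3,0],[-0.004,-0.001,0.36,0],[-0.004,-0.001,0.42,0],[-0.004,-0.001,0.46,0],[-0.004,-0.001,0.49,0],[-0.004,-0.001,0.51,0],[-0.004,-0.001,0.522,0],[-0.004,-0.001,0.526,0],[-0.004,-0.001,0.526,0]]' 0.6
python3 -m crank '[[0,0,0,0],[0,0,0,0],[0,0,0,0],[0,0,0,0],[0,0,0,0],[0,0,0,0],[0,0,0,0],[0,0,-0.05,0],[0,0,-0.1,0],[0,0,-0.2,0],[0,0,-0.3,0],[0,0,-0.4,0],[0,0,-0.4,0],[0,0,-0.4,0]]' -1 50
python3 go.py 0.6084 0.258 0.205 173
```

```text
clock: 11.75
eef_pos: [0.5457, -0.1641, 0.0073]
tcp_rot: [3.141, 0.0, 1.693]
contact_force: [-0.7, 0.5, -0.1]
gripper_width: 0.0683
gripper_force: 0.0
clock: 13.15
eef_pos: [0.5457, -0.1642, 0.2078]
tcp_rot: [3.14, 0.002, 1.693]
contact_force: [-0.9, 0.8, -1.2]
gripper_width: 0.0361
gripper_force: 50.4
[0.8228 0.2275 0.0048] spin -0.4221 rows 9 pos [ 0.5457 -0.1642  0.2078] rot [1.799e+02 1.000e-01 9.700e+01] q1,7 [0.84 0.17] t 13.2 w 0.0361 [-0.9  0.8 -1.2]
```

```bash
python3 -m crank '[[0.823,0.2275,0,-0.422],[0.823,0.2275,0,-0.422],[0.823,0.2275,0,-0.422],[0.823,0.2275,0,-0.422],[0.823,0.2275,0,-0.422],[0.823,0.2275,0,-0.422],[0.823,0.2275,0,-0.422],[0.823,0.2275,0,-0.422],[0.823,0.2275,0,-0.422],[0.823,0.2275,0,-0.422],[0.823,0.2275,0,-0.422],[0.823,0.2275,0,-0.422],[0.823,0.2275,0,-0.422]]'
python3 go.py 0.6094 0.258 0.0225 173
```

```text
clock: 14.45
eef_pos: [0.6083, 0.2565, 0.2064]
tcp_rot: [-3.14, 0.0, 3.016]
contact_force: [-0.3, 0.3, 0.1]
gripper_width: 0.0362
gripper_force: 50.3
[-0.0019  0.0037  0.3677] spin -0.001 rows 4 pos [0.6083 0.2565 0.2064] rot [-179.9    0.   172.8] q1,7 [0.2  0.65] t 14.4 w 0.0362 [-0.3  0.3  0.1]
```

```bash
python3 -m crank '[[-0.002,0.002,0.08,0],[-0.002,0.002,0.14,0],[-0.002,0.002,0.2,0],[-0.002,0.002,0.25,0],[-0.002,0.002,0.29,0],[-0.002,0.002,0.32,0],[-0.002,0.002,0.345,0],[-0.002,0.002,0.36,0],[-0.002,0.002,0.368,0],[-0.002,0.002,0.37,0],[-0.002,0.002,0.37,0]]'
python3 -m crank '[[0,0,0,0],[0,0,0,0],[0,0,0,0],[0,0,0,0],[0,0,-0.03,0],[0,0,-0.08,0],[0,0,-0.16,0],[0,0,-0.26,0],[0,0,-0.36,0],[0,0,-0.46,0],[0,0,-0.5,0],[0,0,-0.5,0]]' 0.13
python3 w.py w4
python3 go.py 0.4397 -0.1535 0.27 180
```

```text
clock: 15.55
eef_pos: [0.6093, 0.2594, 0.0223]
tcp_rot: [3.141, 0.001, 3.019]
contact_force: [-0.4, -1.0, -0.3]
gripper_width: 0.0363
gripper_force: 50.4
clock: 16.75
eef_pos: [0.6095, 0.2606, 0.2771]
tcp_rot: [3.138, 0.005, 3.02]
contact_force: [0.2, -0.0, -0.7]
gripper_width: 0.0482
gripper_force: 0.0
dom [ 6. 83.] 235 [0.4601, -0.1358, 43, 15, -22.3] z [0.0015 0.0086 0.0158]
dom [368. 160.] 14 [0.6083, 0.3157, 53, 0, -6.5] z [0.0281 0.0296 0.031 ]
[ 0.2356 -0.862   0.0065] spin -0.0388 rows 9 pos [0.6091 0.2599 0.2744] rot [179.9   0.2 173. ] q1,7 [0.19 0.68] t 16.8 w 0.0479 [-0.2 -0.9 -0.7]
```

View pics/w4.png

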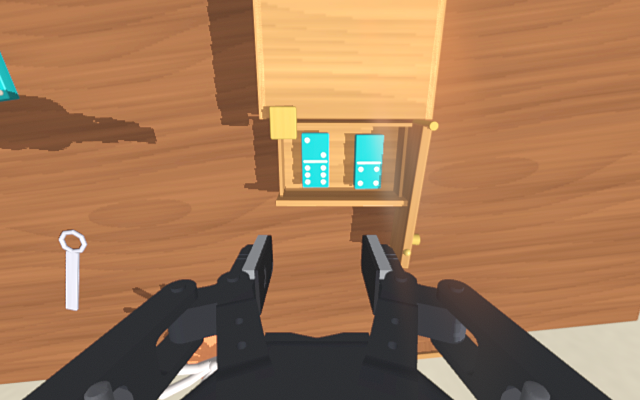

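Two dominoes lie flat in the tray at (315,160) and (368,160). The last one, at the left edge, looks as if it was knocked (its angle changed), so I go over and re-measure it.

```bash
python3 -m crank '[[0.235,-0.862,-0.05,0.35],[0.235,-0.862,-0.05,0.35],[0.235,-0.862,-0.05,0.35],[0.235,-0.862,-0.05,0.35],[0.235,-0.862,-0.05,0.35],[0.235,-0.862,-0.05,0.35],[0.235,-0.862,-0.05,0.35],[0.235,-0.862,-0.05,0.35],[0.235,-0.862,-0.05,0.35],[0.235,-0.862,-0.05,0.35],[0.235,-0.862,-0.05,0.35],[0.235,-0.862,-0.05,0.35],[0.235,-0.862,-0.05,0.35]]' 1
python3 w.py w5
```

```text
clock: 18.1
eef_pos: [0.4401, -0.1528, 0.2965]
tcp_rot: [-3.141, -0.001, 1.922]
contact_force: [0.3, -0.2, -0.6]
gripper_width: 0.0855
gripper_force: 0.0
dom [316. 159.] 1087 [0.4393, -0.1536, 76, 38, 0.3] z [0.0137 0.0155 0.0169]
```

```bash
python3 go.py 0.4394 -0.1536 0.10 180.2; python3 go.py 0.4394 -0.1536 0.006 180.2
```

```text
[-0.0009 -0.0017  0.3932] spin -0.3893 rows 9 pos [ 0.4401 -0.1529  0.2966] rot [-180.    -0.   110.1] q1,7 [1.07 0.61] t 18.1 w 0.0857 [0.5 0.3 1.3]
[-0.001  -0.0016  0.5812] spin -0.3893 rows 9 pos [ 0.4401 -0.1529  0.2966] rot [-180.    -0.   110.1] q1,7 [1.07 0.61] t 18.1 w 0.0857 [0.5 0.3 1.3]
```

```bash
python3 -m crank '[[-0.001,-0.0015,0.05,-0.389],[-0.001,-0.0015,0.1,-0.389],[-0.001,-0.0015,0.15,-0.389],[-0.001,-0.0015,0.2,-0.389],[-0.001,-0.0015,0.25,-0.389],[-0.001,-0.0015,0.3,-0.389],[-0.001,-0.0015,0.35,-0.389],[-0.001,-0.0015,0.39,-0.389],[-0.001,-0.0015,0.39,-0.389],[-0.001,-0.0015,0.39,-0.389],[-0.001,-0.0015,0.45,-0.389],[-0.001,-0.0015,0.5,-0.389],[-0.001,-0.0015,0.54,-0.389],[-0.001,-0.0015,0.565,-0.389],[-0.001,-0.0015,0.577,-0.389],[-0.001,-0.0015,0.58,-0.389],[-0.001,-0.0015,0.58,-0.389]]' 0.6
python3 go.py 0.4394 -0.1536 0.006 180.2
python3 -m crank '[[0,0,0,0],[0,0,0,0],[0,0,0,0],[0,0,0,0],[0,0,0,0],[0,0,0,0],[0,0,0,0],[0,0,-0.05,0],[0,0,-0.1,0],[0,0,-0.2,0],[0,0,-0.3,0],[0,0,-0.4,0],[0,0,-0.4,0],[0,0,-0.4,0]]' -1 50
python3 go.py 0.6176 0.333 0.205 173
```

```text
clock: 19.85
eef_pos: [0.4398, -0.1551, 0.0076]
tcp_rot: [-3.141, 0.001, 3.141]
contact_force: [0.2, -0.3, -0.4]
gripper_width: 0.068
gripper_force: 0.0
[0.0008 0.0031 0.0032] spin -0.0013 rows 1 pos [ 0.4398 -0.1551  0.0076] rot [-1.8e+02  1.0e-01  1.8e+02] q1,7 [0.97 1.54] t 19.9 w 0.068 [ 0.2 -0.3 -0.4]
clock: 21.25
eef_pos: [0.4396, -0.1553, 0.2079]
tcp_rot: [-3.139, 0.002, 3.141]
contact_force: [0.5, 0.1, -1.0]
gripper_width: 0.0364
gripper_force: 50.9
[-0.3555  0.9769  0.0042] spin 0.0387 rows 11 pos [ 0.4396 -0.1553  0.2079] rot [-1.799e+02  1.000e-01  1.800e+02] q1,7 [1.13 1.79] t 21.2 w 0.0364 [ 0.5  0.1 -1. ]
```

```bash
python3 -m crank '[[-0.3555,0.977,0,0.039],[-0.3555,0.977,0,0.039],[-0.3555,0.977,0,0.039],[-0.3555,0.977,0,0.039],[-0.3555,0.977,0,0.039],[-0.3555,0.977,0,0.039],[-0.3555,0.977,0,0.039],[-0.3555,0.977,0,0.039],[-0.3555,0.977,0,0.039],[-0.3555,0.977,0,0.039],[-0.3555,0.977,0,0.039],[-0.3555,0.977,0,0.039],[-0.3555,0.977,0,0.039],[-0.3555,0.977,0,0.039]]'
python3 go.py 0.6176 0.333 0.039 173
```

```text
clock: 22.65
eef_pos: [0.6169, 0.3321, 0.2059]
tcp_rot: [-3.14, -0.001, 3.018]
contact_force: [-0.0, -0.3, -1.0]
gripper_width: 0.0364
gripper_force: 50.9
[-0.0013  0.0025  0.3337] spin -0.0004 rows 4 pos [0.6169 0.3321 0.2059] rot [-179.9   -0.   172.9] q1,7 [0.01 0.59] t 22.6 w 0.0364 [-0.  -0.3 -1. ]
```

```bash
python3 -m crank '[[-0.001,0.001,0.08,0],[-0.001,0.001,0.14,0],[-0.001,0.001,0.19,0],[-0.001,0.001,0.24,0],[-0.001,0.001,0.275,0],[-0.001,0.001,0.3,0],[-0.001,0.001,0.32,0],[-0.001,0.001,0.33,0],[-0.001,0.001,0.336,0],[-0.001,0.001,0.336,0],[-0.001,0.001,0.336,0]]'
python3 -m crank '[[0,0,0,0],[0,0,0,0],[0,0,0,0],[0,0,0,0],[0,0,-0.03,0],[0,0,-0.08,0],[0,0,-0.16,0],[0,0,-0.26,0],[0,0,-0.36,0],[0,0,-0.46,0],[0,0,-0.5,0],[0,0,-0.5,0]]' 0.13
python3 w.py w6
python3 - <<'E'
from bench import arm
from h import *
for n in("scene","side"):
    c=arm.camera(n);print(n);dominoes(c);dominoes(c,.025,.055);cv2.imwrite(f"pics/{n}6.png",c["img"])
E
```

```text
clock: 23.75
eef_pos: [0.6177, 0.3343, 0.0395]
tcp_rot: [3.141, 0.001, 3.019]
contact_force: [0.5, -0.5, -0.7]
gripper_width: 0.0362
gripper_force: 50.9
clock: 24.95
eef_pos: [0.6177, 0.3353, 0.2944]
tcp_rot: [3.137, 0.005, 3.019]
contact_force: [-0.1, 0.1, -0.1]
gripper_width: 0.0485
gripper_force: 0.0
dom [263. 157.] 23 [0.6084, 0.2794, 69, 0, -6.7] z [0.0278 0.0296 0.0308]
scene
dom [374. 174.] 17 [0.5991, 0.314, 34, 5, -4.8] z [0.0207 0.044  0.0477]
dom [374. 174.] 159 [0.6139, 0.3435, 70, 67, -6.5] z [0.0207 0.044  0.0477]
dom [360. 183.] 84 [0.5967, 0.2581, 49, 44, -0.4] z [0.0261 0.0296 0.0318]
side
dom [313. 272.] 39 [0.6068, 0.2629, 71, 36, -6.9] z [0.022  0.0297 0.0334]
dom [306. 292.] 35 [0.6172, 0.3222, 65, 61, -10.8] z [0.023  0.0449 0.0489]
dom [313. 272.] 306 [0.6082, 0.2621, 75, 41, -6.6] z [0.022  0.0297 0.0334]
dom [306. 292.] 474 [0.6179, 0.3357, 75, 41, -6.5] z [0.023  0.0449 0.0489]
```

View pics/w6.png

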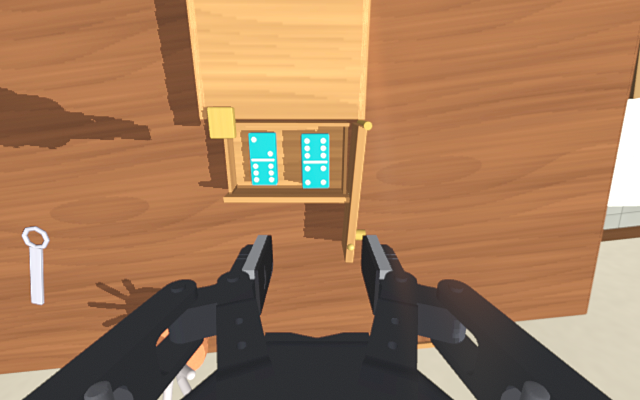

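All three dominoes are in the tray, one of them stacked (right column, (316,160)). Next I push the tray home with closed fingers.

```bash
python3 go.py 0.712 0.2835 0.29 173
```

```text
[-0.2006 -0.0768 -0.0034] spin -0.0 rows 3 pos [0.6171 0.3338 0.2883] rot [-180.   -0.  173.] q1,7 [-0.03  0.61] t 25.1 w 0.0481 [-0.1 -0.5 -0.9]
```

```bash
python3 -m crank '[[-0.2,-0.077,0,0],[-0.2,-0.077,0,0],[-0.2,-0.077,0,0],[-0.2,-0.077,0.1,0],[-0.2,-0.077,0.2,0],[-0.2,-0.077,0.3,0],[-0.2,-0.077,0.38,0],[-0.2,-0.077,0.44,0],[-0.2,-0.077,0.48,0],[-0.2,-0.077,0.505,0],[-0.2,-0.077,0.505,0],[-0.2,-0.077,0.505,0]]' -1
python3 go.py 0.566 0.301 0.036 173
```

```text
clock: 26.3
eef_pos: [0.7125, 0.284, 0.0376]
tcp_rot: [3.141, 0.001, 3.019]
contact_force: [-0.2, -0.2, 0.8]
gripper_width: 0.0003
gripper_force: 0.0
[ 0.295  -0.0021  0.0029] spin -0.0001 rows 3 pos [0.7125 0.284  0.0376] rot [1.799e+02 1.000e-01 1.730e+02] q1,7 [0.02 0.68] t 26.3 w 0.0003 [-0.2 -0.2  0.8]
```

```bash
python3 -m crank '[[0.02,0,0.003,0],[0.03,0,0.003,0],[0.04,0,0.003,0],[0.05,0,0.003,0],[0.06,0,0.003,0],[0.07,0,0.003,0],[0.085,0,0.003,0],[0.1,0,0.003,0],[0.115,0,0.003,0],[0.13,0,0.003,0],[0.145,0,0.003,0],[0.16,0,0.003,0],[0.175,0,0.003,0],[0.19,0,0.003,0],[0.205,0,0.003,0],[0.22,0,0.003,0],[0.235,0,0.003,0],[0.25,0,0.003,0],[0.258,0,0.003,0],[0.262,0,0.003,0]]'
python3 -m crank '[[0.006,0,0,0],[0.012,0,0,0],[0.018,0,0,0],[0.022,0,0,0],[0.026,0,0,0],[0.028,0,0,0],[0.028,0,0,0]]'
python3 go.py 0.5664 0.301 0.036 173
```

```text
clock: 28.3
eef_pos: [0.5815, 0.2996, 0.0348]
tcp_rot: [-3.141, -0.0, 3.02]
contact_force: [1.3, 0.6, 0.7]
gripper_width: -0.0
gripper_force: 0.6
clock: 29.0
eef_pos: [0.5682, 0.3011, 0.0348]
tcp_rot: [-3.141, 0.0, 3.019]
contact_force: [2.1, 0.0, 0.3]
gripper_width: -0.0002
gripper_force: 0.0
[ 0.0036 -0.0007 -0.0025] spin -0.0001 rows 1 pos [0.5682 0.3011 0.0348] rot [-180.    0.  173.] q1,7 [0.09 0.49] t 29.0 w -0.0002 [2.1 0.  0.3]
```

```bash
python3 -m crank '[[0.003,0,0,0],[0.006,0,0,0],[0.006,0,0,0]]'
python3 -m crank '[[0.003,0,0,0],[0.005,0,0,0],[0.005,0,0,0]]'
```

```text
clock: 29.3
eef_pos: [0.5679, 0.3005, 0.0353]
tcp_rot: [3.141, 0.004, 3.017]
contact_force: [10.2, -1.8, -0.8]
gripper_width: 0.0002
gripper_force: 0.6
clock: 29.6
eef_pos: [0.5673, 0.3003, 0.0356]
tcp_rot: [3.14, 0.007, 3.015]
contact_force: [18.6, -0.5, -3.8]
gripper_width: -0.0002
gripper_force: 0.6
```

```bash
python3 -m crank '[[-0.03,0,0,0],[-0.08,0,0,0],[-0.15,0,0,0],[-0.2,0,0,0],[-0.2,0,-0.1,0],[-0.2,0,-0.2,0],[-0.2,0,-0.3,0],[-0.2,0,-0.4,0],[-0.2,0,-0.45,0],[-0.2,0,-0.45,0]]'
python3 w.py w7
python3 - <<'E'
from bench import arm
from h import *
c=dict(np.load("w7.npz"));P=cloud(c);S=arm.camera("side");Q=cloud(S);cv2.imwrite("pics/side7.png",S["img"])
for P in(P,Q):
  P[(P[...,1]<.15)|(P[...,0]>.8)]=np.nan
  def s(n,a,b,m=30):
    for q in blobs((P[...,2]>a)&(P[...,2]<b),m): print(n,rect(P[q][:,:2]),q.sum(),P[q].mean(0).round(3))
  s("panel",.05,.0615);s("door",.0655,.0705);s("roof",.075,.082);s("catch",.086,.092,20)
E
python3 go.py 0 0 0 0
```

```text
clock: 30.6
eef_pos: [0.6623, 0.2911, 0.2646]
tcp_rot: [3.138, 0.004, 3.019]
contact_force: [-0.1, -0.0, -0.4]
gripper_width: -0.0004
gripper_force: 0.0
panel [0.5569, 0.3154, 149, 4, 83.0] 570 [0.557 0.315 0.058]
panel [0.6702, 0.3776, 195, 1, -10.2] 371 [0.663 0.379 0.056]
door [0.671, 0.3832, 194, 13, -10.6] 1558 [0.662 0.385 0.068]
roof [0.5211, 0.3069, 201, 67, 83.0] 13673 [0.52  0.31  0.078]
catch [0.5496, 0.2311, 35, 30, -6.9] 1068 [0.549 0.231 0.089]
panel [0.6701, 0.3894, 200, 9, -11.0] 224 [0.666 0.391 0.056]
panel [0.4974, 0.4105, 137, 7, -8.0] 149 [0.497 0.41  0.056]
door [0.6717, 0.3846, 196, 17, -10.8] 288 [0.669 0.385 0.068]
roof [0.4952, 0.3106, 204, 159, 82.9] 3310 [0.485 0.319 0.078]
catch [0.5507, 0.2324, 37, 33, -11.7] 117 [0.55  0.233 0.089]
[ 1.2426 -0.7366  0.5195] spin 0.9612 rows 21 pos [0.6616 0.29   0.2595] rot [-180.   -0.  173.] q1,7 [0.03 0.7 ] t 30.7 w -0.0003 [-0.1  0.1 -0.2]
```

View pics/w7.png

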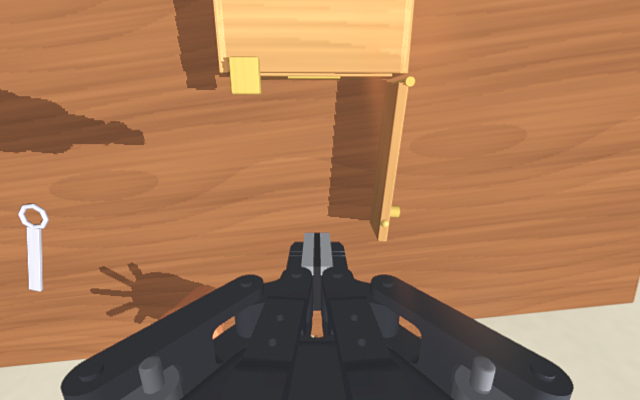

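Run:
```python
from h import *
c=dict(np.load("w7.npz"));P=cloud(c)
a=np.radians(173);e=np.array([np.cos(a),np.sin(a)]);n=np.array([-np.sin(a),np.cos(a)])
X=(P[...,:2]-[.485,.311])@e;Y=(P[...,:2]-[.485,.311])@n;Z=P[...,2]
for name,lo,hi in(("panel",.054,.0615),("roof",.0755,.081)):
    m=(Z>lo)&(Z<hi)&(Y>-.07)&(Y<.04)&(X>-.1)
    print(name,m.sum(),np.percentile(X[m]*1000,[0,1,5,25,50,75,95,100]).round(1))
j=int(np.argmin(abs(Y[75]+0.02))) if False else 330
for i in range(66,90):print(i,(P[i,j]*1000).round(1),round(X[i,j]*1000,1))
```

```text
panel 348 [-72.8 -72.8 -72.7 -71.1 -70.1 -69.1 -68.9 -68.8]
roof 7755 [-69.8 -69.6 -66.7 -52.3 -34.8 -18.6  -6.1  -2.9]
66 [550.7 320.8  78.7] -64.0
67 [551.5 320.8  77.5] -64.8
68 [552.6 320.6  78.8] -66.0
69 [553.5 320.5  77.9] -66.8
70 [554.3 320.5  76.5] -67.7
71 [555.4 320.4  76.8] -68.7
72 [556.2 320.3  75.9] -69.6
73 [555.8 321.2  60. ] -69.0
74 [556.8 321.1  59.5] -70.0
75 [557.9 320.9  60.9] -71.2
76 [nan nan nan] nan
77 [559.5 321.1  53.9] -72.7
78 [558.4 322.6  26. ] -71.5
79 [558.5 323.3  11.6] -71.5
80 [558.8 323.9  -0.8] -71.7
81 [5.601e+02 3.237e+02 1.000e-01] -73.0
82 [561.3 323.6  -1.5] -74.1
83 [562.5 323.5  -1.3] -75.4
84 [5.638e+02 3.233e+02 3.000e-01] -76.8
85 [565.  323.2  -0.8] -77.9
86 [ 5.663e+02  3.230e+02 -2.000e-01] -79.2
87 [5.676e+02 3.228e+02 4.000e-01] -80.5
88 [5.688e+02 3.227e+02 5.000e-01] -81.8
89 [570.  322.7  -1.6] -82.9
```

The tray panel sits about 1 mm proud of the roof edge at (320,76), so the tray is about 3 mm from home. The door stands at about -11° world with its hinge at (410,80) in the image. Next I plan the door push arc.

```bash
cat > arc.py <<'E'
# door-push waypoints in tool units from present pose: open angles (deg) and extra depth mm
import sys,numpy as np
from scipy.spatial.transform import Rotation as R
from bench import arm
o=arm.get_obs();r=R.from_euler('xyz',o["tcp_rot"]);H=np.array([.5726,.401]);z=float(sys.argv[1])
for a in sys.argv[2:]:
    th,off=map(float,a.split(","));p=np.radians(-97+th);d=np.array([np.cos(p),np.sin(p)]);n=np.array([-d[1],d[0]])
    q=H+.115*d+(.017+off/1000)*n; yaw=173+th*.85
    s=r.inv().apply(np.r_[q,z]-o["eef_pos"])/.5
    print(a,q.round(3),s.round(3),round((-(np.radians(yaw)-o["tcp_rot"][2])/np.pi+1)%2-1,3))
E
python3 arc.py 0.26 86,25; python3 arc.py 0.04 86,25
```

```text
86,25 [0.694 0.42 ] [-0.032  0.266 -0.001] -0.406
86,25 [0.694 0.42 ] [-0.032  0.266  0.439] -0.406
```

```bash
python3 -m crank '[[-0.032,0.266,0,-0.406],[-0.032,0.266,0,-0.406],[-0.032,0.266,0,-0.406],[-0.032,0.266,0,-0.406],[-0.032,0.266,0,-0.406],[-0.032,0.266,0,-0.406],[-0.032,0.266,0,-0.406],[-0.032,0.266,0,-0.406],[-0.032,0.266,0,-0.406],[-0.032,0.266,0.1,-0.406],[-0.032,0.266,0.2,-0.406],[-0.032,0.266,0.3,-0.406],[-0.032,0.266,0.37,-0.406],[-0.032,0.266,0.41,-0.406],[-0.032,0.266,0.435,-0.406],[-0.032,0.266,0.44,-0.406],[-0.032,0.266,0.44,-0.406]]'
python3 arc.py 0.04 86,10 86,0 80,0 74,0 68,0 62,0 56,0 50,0 44,0 38,0 32,0 26,0 20,0; python3 go.py 0 0 0 0
```

```text
clock: 32.4
eef_pos: [0.6943, 0.4203, 0.041]
tcp_rot: [-3.141, 0.001, -1.989]
contact_force: [0.8, 0.5, 1.1]
gripper_width: -0.0002
gripper_force: 0.0
86,10 [0.691 0.406] [ 0.03  -0.005  0.002] -0.0
86,0 [0.689 0.396] [ 0.049 -0.01   0.002] -0.0
80,0 [0.688 0.384] [ 0.072 -0.017  0.002] 0.028
74,0 [0.685 0.372] [ 0.096 -0.023  0.002] 0.056
68,0 [0.681 0.36 ] [ 0.12  -0.025  0.002] 0.085
62,0 [0.677 0.349] [ 0.145 -0.025  0.002] 0.113
56,0 [0.671 0.338] [ 0.169 -0.023  0.002] 0.141
50,0 [0.663 0.328] [ 0.193 -0.018  0.002] 0.17
44,0 [0.655 0.319] [ 0.216 -0.011  0.002] 0.198
38,0 [0.646 0.311] [ 0.238 -0.001  0.002] 0.226
32,0 [0.637 0.304] [0.259 0.011 0.002] 0.255
26,0 [0.626 0.298] [0.279 0.025 0.002] 0.283
20,0 [0.615 0.293] [0.297 0.041 0.002] 0.311
[1.3319 0.9281 0.0799] spin -0.633 rows 17 pos [0.6943 0.4203 0.041 ] rot [-1.800e+02  1.000e-01 -1.139e+02] q1,7 [-0.16  1.79] t 32.4 w -0.0002 [0.8 0.5 1.1]
```

```bash
python3 -m crank '[[0.03,-0.005,0,0],[0.04,-0.008,0,0],[0.049,-0.01,0,0],[0.06,-0.014,0,0.014],[0.072,-0.017,0,0.028],[0.084,-0.02,0,0.042],[0.096,-0.023,0,0.056],[0.108,-0.024,0,0.07],[0.12,-0.025,0,0.085],[0.133,-0.025,0,0.1],[0.145,-0.025,0,0.113],[0.157,-0.024,0,0.127],[0.169,-0.023,0,0.141],[0.181,-0.021,0,0.155],[0.193,-0.018,0,0.17],[0.205,-0.015,0,0.184],[0.216,-0.011,0,0.198],[0.227,-0.006,0,0.212],[0.238,-0.001,0,0.226],[0.238,-0.001,0,0.226]]'
python3 arc.py 0.04 35,0 32,0 29,0 26,0 23,0 20,0 17,0 14,0 11,0 8,0 5,0 3,0 1,0 0,0 0,-3; python3 go.py 0 0 0 0
```

```text
clock: 34.4
eef_pos: [0.6463, 0.3107, 0.0407]
tcp_rot: [-3.141, 0.001, -2.699]
contact_force: [-0.3, -0.5, -0.5]
gripper_width: 0.0001
gripper_force: 0.0
35,0 [0.642 0.307] [ 0.011 -0.002  0.001] 0.014
32,0 [0.637 0.304] [ 0.023 -0.004  0.001] 0.029
29,0 [0.631 0.301] [ 0.035 -0.005  0.001] 0.043
26,0 [0.626 0.298] [ 0.048 -0.006  0.001] 0.057
23,0 [0.621 0.295] [ 0.06  -0.006  0.001] 0.071
20,0 [0.615 0.293] [ 0.072 -0.006  0.001] 0.085
17,0 [0.609 0.291] [ 0.084 -0.004  0.001] 0.099
14,0 [0.603 0.289] [ 0.096 -0.003  0.001] 0.114
11,0 [0.598 0.287] [ 0.108 -0.     0.001] 0.128
8,0 [0.592 0.286] [0.12  0.003 0.001] 0.142
5,0 [0.586 0.285] [0.131 0.006 0.001] 0.156
3,0 [0.582 0.285] [0.139 0.009 0.001] 0.166
1,0 [0.577 0.285] [0.147 0.012 0.001] 0.175
0,0 [0.575 0.285] [0.15  0.014 0.001] 0.18
0,-3 [0.572 0.285] [0.155 0.017 0.001] 0.18
[ 1.4343 -0.0082  0.08  ] spin -0.8592 rows 19 pos [0.6463 0.3107 0.0407] rot [-1.800e+02  1.000e-01 -1.547e+02] q1,7 [0.05 1.11] t 34.4 w 0.0001 [-0.3 -0.5 -0.5]
```

```bash
python3 -m crank '[[0.011,-0.002,0,0.014],[0.023,-0.004,0,0.029],[0.035,-0.005,0,0.043],[0.048,-0.006,0,0.057],[0.06,-0.006,0,0.071],[0.072,-0.006,0,0.085],[0.084,-0.004,0,0.099],[0.096,-0.003,0,0.114],[0.108,0,0,0.128],[0.12,0.003,0,0.142],[0.131,0.006,0,0.156],[0.135,0.008,0,0.161],[0.139,0.009,0,0.166],[0.139,0.009,0,0.166]]'
python3 go.py 0.575 0.285 0.04 173;python3 go.py 0.572 0.285 0.04 173
```

```text
clock: 35.8
eef_pos: [0.5828, 0.2856, 0.0405]
tcp_rot: [3.14, 0.003, 3.064]
contact_force: [3.6, 1.7, -1.1]
gripper_width: -0.0002
gripper_force: 1.9
[ 0.0154 -0.0025  0.0009] spin 0.014 rows 1 pos [0.5828 0.2856 0.0405] rot [1.799e+02 1.000e-01 1.755e+02] q1,7 [0.1  0.59] t 35.8 w -0.0002 [ 3.6  1.7 -1.1]
[ 0.0214 -0.0029  0.0009] spin 0.014 rows 1 pos [0.5828 0.2856 0.0405] rot [1.799e+02 1.000e-01 1.755e+02] q1,7 [0.1  0.59] t 35.8 w -0.0002 [ 3.6  1.7 -1.1]
```

```bash
python3 -m crank '[[0.004,0,0,0.007],[0.008,-0.001,0,0.014],[0.012,-0.002,0,0.014],[0.016,-0.002,0,0.014],[0.016,-0.002,0,0.014]]'
python3 -m crank '[[0.004,0,0,0],[0.007,0,0,0],[0.007,0,0,0]]'
python3 -m crank '[[0.003,0,0,0],[0.006,0,0,0],[0.006,0,0,0]]'
```

```text
clock: 36.3
eef_pos: [0.5756, 0.2849, 0.0404]
tcp_rot: [3.14, 0.004, 3.019]
contact_force: [8.9, 2.8, -3.5]
gripper_width: -0.0001
gripper_force: 4.5
clock: 36.6
eef_pos: [0.5755, 0.2849, 0.0407]
tcp_rot: [3.137, 0.009, 3.017]
contact_force: [23.6, 5.5, -13.1]
gripper_width: 0.0001
gripper_force: 11.4
clock: 36.9
eef_pos: [0.5753, 0.2848, 0.0409]
tcp_rot: [3.135, 0.013, 3.015]
contact_force: [35.1, 7.9, -20.1]
gripper_width: 0.0003
gripper_force: 17.1
```

```bash
python3 -m crank '[[-0.02,0,0,0],[-0.06,0,0,0],[-0.14,0,0,0],[-0.2,0,0,0],[-0.2,0,-0.1,0],[-0.2,0,-0.2,0],[-0.2,0,-0.3,0],[-0.2,0,-0.4,0],[-0.2,0,-0.45,0],[-0.2,0,-0.45,0]]'
python3 w.py w8
python3 - <<'E'
from h import *
c=dict(np.load("w8.npz"));P=cloud(c)
a=np.radians(173);e=np.array([np.cos(a),np.sin(a)]);n=np.array([-np.sin(a),np.cos(a)])
X=(P[...,:2]-[.485,.311])@e;Y=(P[...,:2]-[.485,.311])@n;Z=P[...,2]
for y in(-.09,-.06,-.03,0,.03,.05,.09):
    m=(abs(Y-y)<.006)&(Z>.062)&(Z<.0715)&(X<-.06)&(X>-.15); print(y,m.sum(),np.percentile(X[m]*1000,[2,50,98]).round(1) if m.any() else "")
E
python3 go.py 0.467 -0.30 0.25 101.6
```

```text
clock: 37.9
eef_pos: [0.6668, 0.2747, 0.2698]
tcp_rot: [3.138, 0.005, 3.02]
contact_force: [-0.9, 0.1, 0.7]
gripper_width: -0.0002
gripper_force: 0.0
-0.09 127 [-81.9 -76.6 -70.5]
-0.06 128 [-81.9 -76.2 -70.5]
-0.03 126 [-81.9 -76.7 -70.4]
0 122 [-81.9 -76.  -70.6]
0.03 129 [-81.8 -76.8 -70.6]
0.05 129 [-81.7 -76.7 -70.6]
0.09 58 [-81.6 -75.8 -69.6]
[ 0.2569 -1.1881  0.0311] spin 0.397 rows 13 pos [0.6663 0.2742 0.2667] rot [1.799e+02 1.000e-01 1.731e+02] q1,7 [0.04 0.73] t 38.0 w 0.0001 [-0.  -0.2 -1.1]
```

View pics/w8.png

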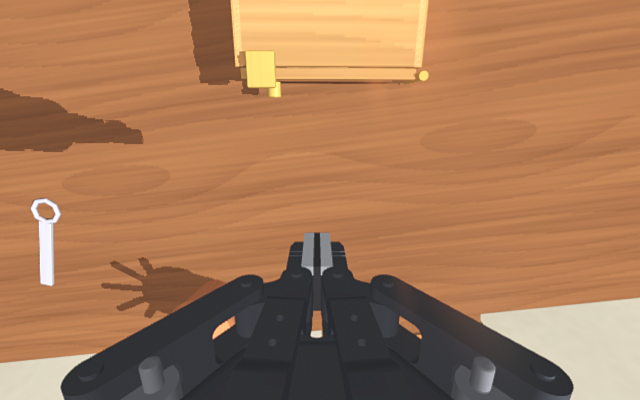

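The door top edge is parallel to the case front at -76 mm (strip at (345,75)), so it is seated. Now the knob.

```bash
python3 -m crank '[[0.2,-0.9,0.02,0.8],[0.2,-0.9,0.02,0.8],[0.2,-0.9,0.02,0.8],[0.2,-0.9,0.02,0.8],[0.2,-0.9,0.02,0.8],[0.2,-0.9,0.02,0.8],[0.2,-0.9,0.02,0.8],[0.2,-0.9,0.02,0.8],[0.2,-0.9,0.02,0.8],[0.2,-0.9,0.02,0.8],[0.2,-0.9,0.02,0.8],[0.2,-0.9,0.02,0.8],[0.2,-0.9,0.02,0.8],[0.2,-0.9,0.02,0.8],[0.2,-0.9,0.02,0.8],[0.2,-0.9,0.02,0.8],[0.2,-0.9,0.02,0.8],[0.2,-0.9,0.02,0.8]]' -0.3
python3 w.py w9
python3 - <<'E'
from h import *
c=dict(np.load("w9.npz"));P=cloud(c)
def s(n,a,b,m=50):
  for q in blobs((P[...,2]>a)&(P[...,2]<b)&(P[...,1]<-.2)&(P[...,0]<.58)&(P[...,0]>.36),m): print(n,rect(P[q][:,:2]),q.sum(),P[q].mean(0).round(3))
s("box",.042,.048,300);s("knob",.070,.082)
E
python3 go.py 0.467 -0.30 0.25 11.6
```

```text
clock: 39.75
eef_pos: [0.5112, -0.161, 0.2533]
tcp_rot: [-3.14, 0.002, 0.504]
contact_force: [-0.3, -0.6, -0.2]
gripper_width: 0.0302
gripper_force: 0.0
box [0.474, -0.2997, 123, 109, -83.0] 4375 [ 0.49  -0.301  0.045]
knob [0.4674, -0.3007, 59, 15, 13.3] 507 [ 0.47  -0.299  0.075]
[-0.2128  0.1996  0.007 ] spin 0.0975 rows 3 pos [ 0.5113 -0.161   0.2535] rot [-1.799e+02  1.000e-01  2.910e+01] q1,7 [ 0.73 -0.91] t 39.8 w 0.0302 [-0.8 -0.1 -0.3]
```

```bash
python3 -m crank '[[-0.213,0.2,0.007,0.096],[-0.213,0.2,0.007,0.096],[-0.213,0.2,0.007,0.096],[-0.213,0.2,0.007,0.096],[-0.213,0.2,0.007,0.096],[-0.213,0.2,0.007,0.096]]'
python3 go.py 0.4666 -0.3006 0.12 12;python3 go.py 0.4666 -0.3006 0.049 12
```

```text
clock: 40.4
eef_pos: [0.4676, -0.2989, 0.2509]
tcp_rot: [-3.141, 0.0, 0.208]
contact_force: [-0.4, 0.4, -0.7]
gripper_width: 0.03
gripper_force: 0.0
[-0.0027  0.003   0.2619] spin -0.0005 rows 3 pos [ 0.4676 -0.2989  0.2509] rot [-179.9    0.    11.9] q1,7 [ 0.87 -0.94] t 40.4 w 0.03 [-0.4  0.4 -0.7]
[-0.0027  0.0032  0.4039] spin -0.0005 rows 5 pos [ 0.4676 -0.2989  0.2509] rot [-179.9    0.    11.9] q1,7 [ 0.87 -0.94] t 40.4 w 0.03 [-0.4  0.4 -0.7]
```

```bash
python3 -m crank '[[-0.0025,0.003,0.08,0],[-0.0025,0.003,0.16,0],[-0.0025,0.003,0.24,0],[-0.0025,0.003,0.29,0],[-0.0025,0.003,0.33,0],[-0.0025,0.003,0.36,0],[-0.0025,0.003,0.385,0],[-0.0025,0.003,0.4,0],[-0.0025,0.003,0.402,0],[-0.0025,0.003,0.402,0]]'
python3 -m crank '[[0,0,0,0],[0,0,0,0],[0,0,0,0],[0,0,0,0],[0,0,0,0],[0,0,0,0]]' -1 60
python3 go.py 0.4666 -0.3006 0.049 100
```

```text
clock: 41.4
eef_pos: [0.4667, -0.3014, 0.0516]
tcp_rot: [3.142, 0.0, 0.205]
contact_force: [-5.7, 4.5, 9.8]
gripper_width: 0.0296
gripper_force: 5.2
clock: 42.0
eef_pos: [0.4679, -0.3025, 0.0525]
tcp_rot: [3.139, -0.003, 0.205]
contact_force: [-2.5, 2.2, 13.0]
gripper_width: 0.0128
gripper_force: 63.4
[-0.0019 -0.0042  0.0071] spin -0.4904 rows 11 pos [ 0.4679 -0.3025  0.0525] rot [ 1.798e+02 -1.000e-01  1.170e+01] q1,7 [ 0.84 -1.01] t 42.0 w 0.0128 [-2.5  2.2 13. ]
```

```bash
python3 -m crank '[[0,0,0,0],[0,0,-0.006,0],[0,0,-0.012,0],[0,0,-0.012,0],[0,0,-0.012,0]]' -0.3
python3 go.py 0.4666 -0.3006 0.055 12
python3 -m crank '[[0,0,0,0],[0,0,0,0],[0,0,0,0],[0,0,0,0],[0,0,0,0],[0,0,0,0]]' -1 60
```

```text
clock: 42.5
eef_pos: [0.4664, -0.3019, 0.0564]
tcp_rot: [3.141, -0.0, 0.204]
contact_force: [0.7, 0.5, -1.1]
gripper_width: 0.0301
gripper_force: 0.0
[ 0.0009 -0.0024  0.0027] spin -0.0016 rows 1 pos [ 0.4664 -0.3019  0.0564] rot [180.   -0.   11.7] q1,7 [ 0.84 -1.01] t 42.5 w 0.0301 [ 0.7  0.5 -1.1]
clock: 43.1
eef_pos: [0.4664, -0.3025, 0.0565]
tcp_rot: [3.141, -0.0, 0.204]
contact_force: [1.7, -5.8, -0.2]
gripper_width: 0.013
gripper_force: 61.6
```

```bash
python3 -m crank '[[0,0.0025,0,0],[0,0.0025,0,-0.04],[0,0.0025,0,-0.08],[0,0.0025,0,-0.12],[0,0.0025,0,-0.16],[0,0.0025,0,-0.2],[0,0.0025,0,-0.24],[0,0.0025,0,-0.28],[0,0.0025,0,-0.32],[0,0.0025,0,-0.36],[0,0.0025,0,-0.4],[0,0.0025,0,-0.44],[0,0.0025,0,-0.48],[0,0.0025,0,-0.5],[0,0.0025,0,-0.5]]'
python3 go.py 0.4666 -0.3006 0.055 180; python3 w.py w10
```

```text
clock: 44.6
eef_pos: [0.4669, -0.3031, 0.0565]
tcp_rot: [3.141, 0.0, 1.776]
contact_force: [0.7, -2.2, 3.4]
gripper_width: 0.0126
gripper_force: 61.8
[0.005  0.0004 0.003 ] spin -0.4346 rows 10 pos [ 0.4669 -0.3031  0.0565] rot [180.    0.  101.8] q1,7 [1.07 0.46] t 44.6 w 0.0126 [ 0.7 -2.2  3.4]
```

View pics/w10.png

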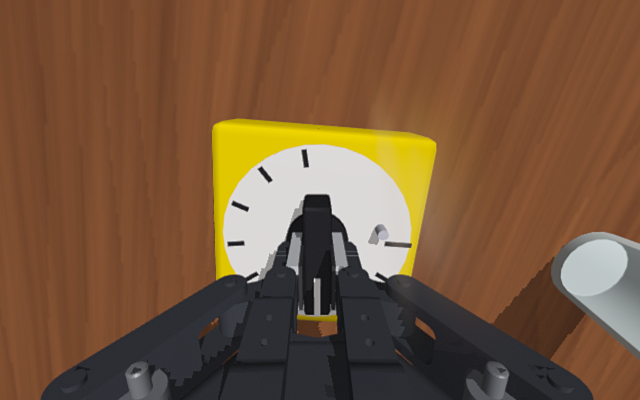

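The pointer is now at the bottom, (317,300), moving with the tool. The pin is at (378,233) and clear of the fingers. I turn on to the stop.

```bash
python3 -m crank '[[0,0,0,-0.04],[0,0,0,-0.08],[0,0,0,-0.12],[0,0,0,-0.16],[0,0,0,-0.2],[0,0,0,-0.24],[0,0,0,-0.28],[0,0,0,-0.32],[0,0,0,-0.36],[0,0,0,-0.4],[0,0,0,-0.43],[0,0,0,-0.45],[0,0,0,-0.46],[0,0,0,-0.46]]'
python3 go.py 0.4666 -0.3006 0.055 187.2;python3 -c "from bench import arm;print(arm.get_obs()['moment'])"
python3 -m crank '[[0,0,0,-0.005],[0,0,0,-0.01],[0,0,0,-0.015],[0,0,0,-0.02],[0,0,0,-0.02]]'
python3 go.py 0.4666 -0.3006 0.055 187.2;python3 -c "from bench import arm;print(arm.get_obs()['moment'])"
```

```text
clock: 46.05
eef_pos: [0.4673, -0.3027, 0.0565]
tcp_rot: [3.141, 0.001, -3.064]
contact_force: [4.6, -0.5, 1.7]
gripper_width: 0.0125
gripper_force: 61.7
[0.0011 0.0043 0.003 ] spin -0.0152 rows 1 pos [ 0.4673 -0.3027  0.0565] rot [ 1.800e+02  1.000e-01 -1.755e+02] q1,7 [1.27 1.78] t 46.0 w 0.0125 [ 4.6 -0.5  1.7]
[-0.30700951 -1.0577471   0.1166195 ]
clock: 46.55
eef_pos: [0.4673, -0.3027, 0.0565]
tcp_rot: [3.141, 0.001, -3.001]
contact_force: [6.2, 0.9, 1.2]
gripper_width: 0.0128
gripper_force: 61.6
[0.0009 0.0043 0.0031] spin 0.0048 rows 1 pos [ 0.4673 -0.3027  0.0565] rot [ 1.800e+02  1.000e-01 -1.719e+02] q1,7 [1.28 1.83] t 46.5 w 0.0128 [6.2 0.9 1.2]
[-0.14435156 -1.28758143 -0.32987674]
```

```bash
python3 -m crank '[[0,0,0,0],[0,0,0,0],[0,0,0,0],[0,0,-0.04,0],[0,0,-0.1,0],[0,0,-0.2,0],[0,0,-0.3,0],[0,0,-0.4,0],[0,0,-0.45,0],[0,0,-0.45,0],[0,0,-0.45,0]]' -0.3
python3 w.py w11
python3 - <<'E'
from h import *
c=dict(np.load("w11.npz"));P=cloud(c)
def s(n,a,b,m=50):
  for q in blobs((P[...,2]>a)&(P[...,2]<b)&(P[...,1]<-.2)&(P[...,0]<.58)&(P[...,0]>.36),m): print(n,rect(P[q][:,:2]),q.sum(),P[q].mean(0).round(3))
s("box",.042,.048,300);s("knob",.070,.082)
i=c["img"];cv2.imwrite("pics/d11.png",cv2.resize(i[60:260,200:440],None,fx=3,fy=3,interpolation=cv2.INTER_CUBIC)[:600,:800])
E
```

```text
clock: 47.65
eef_pos: [0.4663, -0.3032, 0.281]
tcp_rot: [-3.141, -0.001, -3.001]
contact_force: [-0.9, 0.4, 0.0]
gripper_width: 0.03
gripper_force: 0.0
box [0.4663, -0.3018, 123, 122, -82.8] 7149 [ 0.462 -0.302  0.045]
knob [0.4663, -0.3014, 60, 13, 7.5] 524 [ 0.466 -0.302  0.076]
```

View pics/d11.png

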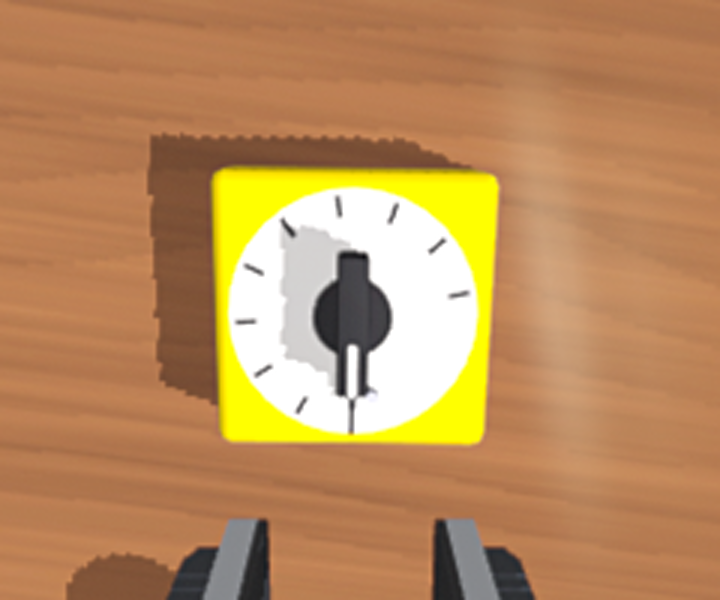

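The pointer at (352,370) lines up with the zero tick and rests against the pin at (370,392). The bar is 7.5° against the box's 7.2°. Handing in.

```bash
python3 -c "
from bench import arm
print(arm.finish_job())"
```

```text
the job is handed in; nothing more can be done
None
```

The job is handed in, though the hand-in returned no verdict: the three dominoes are in the tray, the tray is home behind the seated door, the score knob is back against its zero stop, and I did not touch the glass or the opener.

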